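# Unlock the sloping turntable and turn it on to its stop

## Task

Turn the sloping turntable on to its other stop. First free its wing-headed lock pin: twist it anticlockwise while feeling with a light pull for the place where its hidden key clears (do not force it), draw it straight out, and park it fully seated in the notch in the edge of the deck nearest the robot; then turn the table anticlockwise by its finger post until it meets the stop, let go, and leave the jar, spool, carton and wax block where they stand.

Things in the scene. Friction and masses are not known exactly. Their poses are not given: they have to be found in the camera images.
- pin: steel lock pin standing square to the sloping deck in its bore, so 25 deg from vertical. Origin: centre of the flat underside of its round boss (22 dia, 12 high, on a shank 10 dia x 48 long below it); z along the pin to its head. At the start the boss stands level with the deck in the lug's hole and the pin rises only 3 mm before its key is stopped. Rise to be clear of the lug: 56 mm. 0.08 to 0.17 kg
- wing (a point): grip point in the pin's flat wing, 36 mm up the pin from its origin, pin's axes: wing 34 wide along x, 10 thick along y (grip across y), reaching 18 mm below this point and 14 above. The boss below is 22 dia; the lug's top is 28 mm below this point
- key (a point): middle of the cross key on the shank, 20 mm under the boss: 20 long along the pin's x, 4 x 4. It is caught under a 15 mm thick keeper with a hidden 24 x 7 slot. Twist the pin anticlockwise (looking down on its head) by 20 to 65 deg, different each time; within about 8 deg of the right angle a light pull lifts it out. 5 to 8 N is enough to feel the keeper; never press or pull the pin beyond 60 N
- bore (a point): centre of the bore's mouth, level with the deck's top face; deck axes: z square to the deck (25 deg from vertical, leaning down the slope), x up the slope, y towards the edge nearest the robot. The deck is an aluminium plate 6 thick, 210 along x by 226 along y, on a fixed frame; it reaches 38 mm from here in -x and 78 in -y
- notch (a point): seat of the parked pin: where its origin then lies, on the deck's top face; deck axes. A slot 13 wide runs from here out through the near edge, 18 mm away in +y (inner end 6.5 from here in -y): the shank enters sideways, moving in -y. Lips 5 high on 3 sides of the 26 x 26 seat, sill 3 high at the mouth: come in 6 to 10 mm above the deck (then the key passes beneath it) and lower. Any angle about the pin's axis
- post (a point): on the axis of the turntable's round steel finger post (16 dia), 24 mm above the disc's top and 14 below the post's top; z as the deck's, x outwards from the table's centre, which is 50 mm away in -x. The disc is 130 dia, 8 thick; opposite the post a 48 mm square lug, 8 thick, with a 25 mm hole that takes the pin's boss
- turntable (a joint): angle of the turntable in rad, 0 locked, growing anticlockwise seen from above, stop at 1.05; stiff with friction, it stays where it is left (about 4 to 5 N at the post)
- size_jar: bystander: jar with white lid, 60 dia x 75 high, origin at the centre of its underside
- thread_spool: bystander: wooden spool of thread, 39 dia x 58 high, origin at the centre of its underside
- card_box: bystander: small carton 50 x 91 x 32, origin at the centre of its underside
- wax_block: bystander: yellow wax block 40 x 55 x 18, origin at the centre of its underside
Things that resemble listed ones, but are neither listed nor needed, are in the scene too. Leave any orange look-alike of the pin alone.

How it is judged:
On the way, in this order (a step that is already met when the one before it is completed fails the run):
1. the pin is drawn clear of the bore (distance between pin and bore above 0.055 m and value of joint turntable below 0.15 rad), for 0.1 s.
2. the pin is parked in the side notch and let go, the table not yet turned (distance between pin and notch below 0.006 m and angle between the z axis of pin and the z axis of notch, either way round below 0.15 rad and contact force between the fingers and pin below 0.1 N and value of joint turntable below 0.15 rad), for 0.2 s.
3. the table is turned to its stop (value of joint turntable above 0.97 rad), for 0.2 s.
At the end, for the whole second after the job is handed in: The pin stands at rest in the side notch, its boss's underside within 6 mm of the seat and its axis within 0.15 rad of square to the deck; the turntable is at 0.97 rad or more (stop at 1.05) (distance between pin and notch below 0.006 m and angle between the z axis of pin and the z axis of notch, either way round below 0.15 rad and linear speed of pin below 0.02 m/s and value of joint turntable above 0.97 rad); the robot touches nothing.
It fails at once if the pin is forced against its bore or the stand (over 60 N) (contact force between pin and stand above 60 N).
It fails at once if a bystander (jar, spool, carton, wax block) is moved more than 30 mm (distance of any of size_jar, thread_spool, card_box, wax_block from where it was at the start of the episode above 0.03 m).
It also fails if it takes over 64 s, if anything falls off the work surface, if the arm or the gripper's body presses on something with over 40 N, if the wrist force passes 120 N, or if a joint passes its speed limit or range.

## Robot

A 6-joint arm with a two-finger parallel gripper is mounted at the origin on a cart in front of the work surface, level with it; the furniture and walls round the work are solid. World frame = base frame: x ahead of the robot, y to its left, z up, the work surface at z = 0. Lengths are in m, angles in rad, forces in N, time in s.
With the tool pointing down it reaches from about 0.35 to 0.975 m from the base axis. Payload 7.1 kg.
Tool frame: the origin (TCP) lies midway between the tips of the shut fingers; the grasp point (between the pads) lies 19 mm behind it; z points along the fingers, y is the line along which they close (so a half turn about z gives the same grasp; the last joint's range is limited). The gripper opens to 88 mm and grips with 3 to 60 N. Pads are 20 mm wide; open, the fingers measure 115 mm over their backs; the gripper's body (75 mm by 178 mm) begins 61 mm behind the grasp point.
Start: joints at [-1.348, 0.423, 1.63, -0, 1.089, -0.019], TCP at [0.15, -0.607, 0.223] pointing down, gripper open.
Joint ranges: [-3, 3], [-0.9, 2.11], [0.09, 2.58], [-1.31, 4.45], [0.11, 2.69], [-2.54, 2.54]. Speed limits (rad/s): [2.39, 2.39, 3.01, 3.14, 3.14, 3.14].

## Interface

Orientations are given as a unit quaternion [x, y, z, w].
In Python, from bench import robot gives the robot as it stands.
- The arm moves only by the tool move_arm, never from a script. Its argument "increments" is a list of rows, each an object of numbers: "grip": the finger opening in m, from 0 to 0.0878; "x", "y", "z": the shift along the tool's x, y, z in m; "rx", "ry", "rz": the turn, a rotation vector about the tool's x, y, z in rad. A call has 1 to 10 rows; each row shifts and turns the commanded pose from where the row before left it, along the tool's axes as they then stand; what a row does not reach is not made up. A row lasts 1/10 s, in which the tool goes at most 50 mm and 8.59 degrees, less where a joint would pass 70% of its speed; a pose out of reach is approached as far as the arm can. A call with a gripper value outside its range is refused whole. The fingers move at their own pace and stop on an object; the grip force is fixed at half the most. Time passes only in rows, so rows that do not move let the fingers close. It gives the time, the measured TCP pose, the force, the opening and the grip force at its end, in the units of the state.
- robot.get_state(): the state, without advancing time (a new reading comes with each control period).
- robot.read_camera(name): name is "side" or "top"; returns a dict with "image" (480x640x3 uint8, red, green, blue), "depth" (480x640 float32, m along the optical axis (not along the pixel's ray), 0 where there is no reading), "fov_y" (degrees; the focal length in pixels is half the picture's height over the tangent of half this angle, whatever the lens; pixels are square), "cx", "cy" (the principal point, pixels), "rvec" (rotation vector, rad) and "tvec" (3), from world to camera coordinates, as OpenCV has them. Camera axes: x right, y down, z forward; pixel columns grow to the right and rows downward; lengths in m; the calibration is good to about 2 mm. A picture is of the moment at which its call begins.
- robot.hand_in(): hands the job in; it is judged then, once.
The state is a dict: "clock": time; "joint_positions": joint angles; "qd": joint speeds; "tau": joint torques, N m; "tool_pos": TCP position; "eef_rot": TCP orientation; "wrist_force": force on the tool from outside, world axes, zero at the start; "ft_torque": the same for the moment, N m; "width": opening from 0.0 (shut) to 1.0 (fully open); "finger_force": force on a finger pad.
Only numpy, scipy, OpenCV 4.12 (cv2) and the standard library are available. Lean on these libraries where they do the work, as an engineer would, in place of code of your own. Each camera call takes 0.05 s, during which the arm holds its last target. There are 200 camera calls.

## Working session

There is one attempt and no reset: what is moved stays moved. The work goes in short steps, Python scripts to look and compute and a tool call to move; the robot and the scene stay as the last step left them, time stands still between calls to the robot, and variables do not carry over. Pictures are saved under pics/ and viewed, at most 10 in all, crops included, and the job is handed in when it is done.

Besides the shell and the picture viewer there is one more tool, called after "Call:" by a JSON object that holds its "op" and its "data", one argument or row to a line. move_arm: Moves the arm, as the interface text tells. Its arguments: {"type":"object","properties":{"increments":{"type":"array"}},"required":["increments"]}

```bash
ls; mkdir -p pics; cat > h.py <<'E'
import numpy as np, cv2
from scipy.spatial.transform import Rotation as R
from bench import robot
def shot(n):
    c=robot.read_camera(n); f=240/np.tan(np.radians(c['fov_y'])/2)
    Rm=R.from_rotvec(np.ravel(c['rvec'])).as_matrix(); t=np.ravel(c['tvec'])
    v,u=np.mgrid[:480,:640]; d=c['depth']
    P=np.stack([(u-c['cx'])/f*d,(v-c['cy'])/f*d,d],-1)
    W=(P-t)@Rm; W[d==0]=np.nan
    return c['image'],W,(f,c['cx'],c['cy'],Rm,t)
def proj(p,K):
    f,cx,cy,Rm,t=K; q=np.atleast_2d(p)@Rm.T+t
    return np.c_[q[:,0]/q[:,2]*f+cx,q[:,1]/q[:,2]*f+cy]
E
python3 - <<'E'
from h import *
for n in('top','side'):
    i,W,K=shot(n); cv2.imwrite(f'pics/{n}0.png',i[...,::-1]); np.savez(f'{n}0.npz',i=i,W=W)
    print(n,K[0],-K[3].T@K[4],K[3][2])
print(robot.get_state())
E
```

```text
pics
top 463.1085226981936 [0.4117729  0.02279597 1.03827715] [ 0.17099194  0.01152873 -0.98520498]
side 507.06569040486875 [ 0.62600145 -0.81531756  0.71403282] [-0.01555024  0.82995219 -0.55761774]
{'clock': 0.1, 'joint_positions': array([-1.34801553e+00,  4.23674703e-01,  1.63063441e+00,  9.09289023e-06,
        1.08862934e+00, -1.90270284e-02]), 'qd': array([-0.00177148, -0.00299079,  0.00030274,  0.00221566,  0.00136167,
        0.00043546]), 'tau': array([-1.00376988e-04, -5.45610166e+01, -2.74324286e+01,  6.45634392e-02,
        1.88649015e-02, -2.75331860e-05]), 'tool_pos': array([ 0.14955747, -0.60630665,  0.22202728]), 'eef_rot': array([ 9.92700051e-01,  1.20607447e-01, -6.44287200e-05, -6.69821577e-04]), 'wrist_force': array([1.3190643 , 0.7628209 , 0.50068487]), 'ft_torque': array([ 0.0464468 ,  0.03074197, -0.05486087]), 'finger_force': 0.0, 'width': 0.9972316948905289}
```

View pics/top0.png

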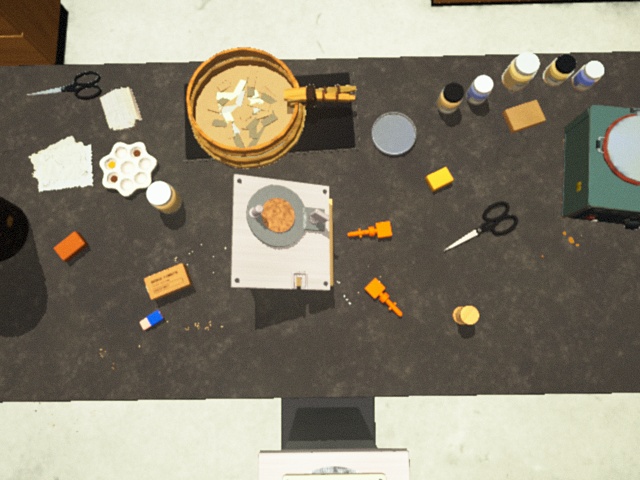

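View pics/side0.png

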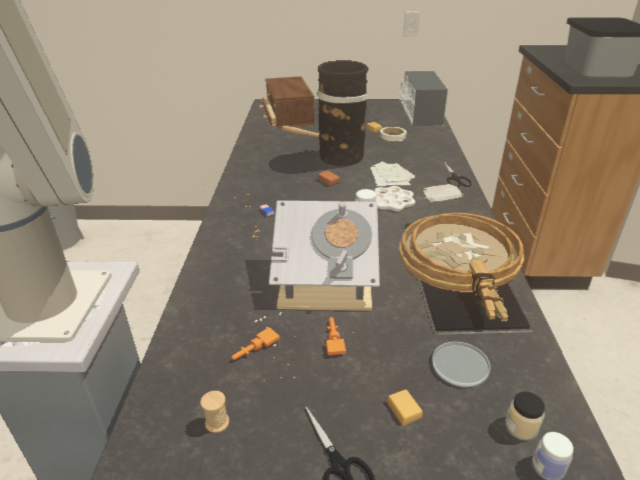

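The top view shows the deck at about (232–332, 177–290), with the pin's wing at (318,218), the post at (256,212) and the notch at (299,282). In the side view the pin is at (341,262), the notch at (280,255) and the post at (342,209). Up the slope is world +y. Next I'll fit the deck plane and take zoomed crops.

```bash
cat > fit.py <<'E'
from h import *
S=np.load('side0.npz');T=np.load('top0.npz')
def plane(W,m):
    P=W[m]; P=P[~np.isnan(P).any(1)]
    for _ in range(8):
        c=P.mean(0); n=np.linalg.svd(P-c,full_matrices=False)[2][2]; d=(P-c)@n
        P=P[abs(d)<max(.003,1.5*abs(d).std())] if _<5 else P
    return c,n*np.sign(n[2]),d.std()
for nm,D,b in(('top',T,(240,195,242,275)),('side',S,(290,310,215,270))):
    m=np.zeros((480,640),bool)
    m[b[2]:b[3],b[0]:b[1]]=1
    if nm=='top': m[250:280,245:320]=1
    c,n,s=plane(D['W'],m); print(nm,c,n,s,np.degrees(np.arccos(n[2])))
    W=D['W']; h=(W-c)@n
    # deck corners
    gray=(abs(h)<.004)
    ys,xs=np.where(gray); P=W[gray]; q=(abs(P-c)<.25).all(1); P=P[q]
    rect=cv2.minAreaRect
    y=np.cross(n,[0,1,0]);ex=np.array([0,1,0])-n*n[1];ex/=np.linalg.norm(ex);ey=np.cross(n,ex)
    uv=np.c_[(P-c)@ex,(P-c)@ey].astype('f4')
    lab=rect(uv); print('rect',lab, 'ex',ex,'ey',ey)
    bx=cv2.boxPoints(lab); print((c+bx[:,:1]*ex+bx[:,1:]*ey).round(4))
for nm,D,b in(('top',T,(228,172,338,295)),('side',S,(265,190,385,310))):
    cr=D['i'][b[1]:b[3],b[0]:b[2],::-1]
    cv2.imwrite(f'pics/{nm}c.png',cv2.resize(cr,None,fx=4.8,fy=4.8,interpolation=cv2.INTER_CUBIC))
E
python3 fit.py
python3 -c "
import cv2,numpy as np
a=cv2.imread('pics/topc.png');b=cv2.imread('pics/sidec.png')
a=cv2.resize(a,(395,440));b=cv2.resize(b,(395,395));b=cv2.copyMakeBorder(b,0,45,0,0,0);cv2.imwrite('pics/both.png',np.hstack([a,b]))"
```

```text
top [0.53644902 0.09652964 0.10776607] [-0.00280912 -0.42071628  0.90718792] 0.0013500343445912674 24.88040977949798
rect ((-0.08452336490154266, -0.001020580530166626), (0.4984830319881439, 0.37727823853492737), 89.65879821777344) ex [-0.00130275  0.90719227  0.42071426] ey [-0.99999521  0.         -0.0030965 ]
[[ 0.7859 -0.1526 -0.007 ]
 [ 0.7877  0.1896  0.1517]
 [ 0.2892  0.1923  0.1514]
 [ 0.2875 -0.1499 -0.0073]]
side [0.54718204 0.09119687 0.1037998 ] [-8.24630141e-04 -4.21138188e-01  9.06996112e-01] 0.0013630218725865643 24.90651793557823
rect ((-0.07845338433980942, 0.00010482966899871826), (0.4998662769794464, 0.3783642053604126), 89.99188995361328) ex [-3.82893703e-04  9.06996486e-01  4.21138014e-01] ey [-9.99999587e-01  5.42101086e-20 -9.09187801e-04]
[[ 0.7971 -0.1516 -0.0087]
 [ 0.797   0.1916  0.1506]
 [ 0.2971  0.1917  0.1502]
 [ 0.2972 -0.1515 -0.0091]]
```

View pics/both.png

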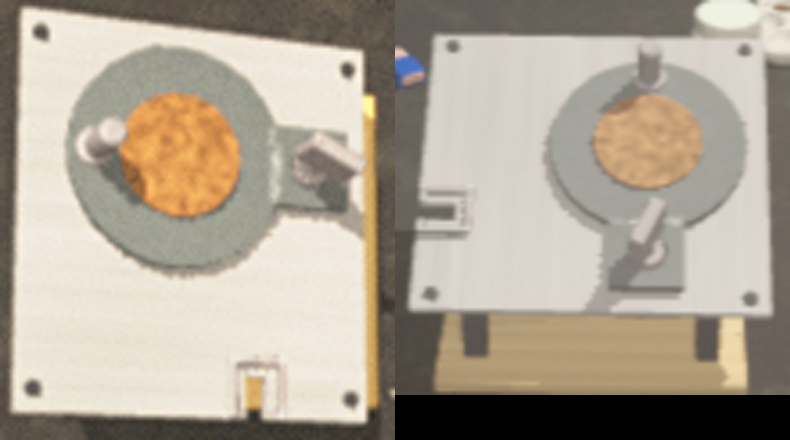

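The crops show the wing on its boss in the lug hole, its long direction near image-diagonal, and the U-lipped notch at the near edge. The post stands opposite the lug.

```bash
cat > fit2.py <<'E'
from h import *
S=np.load('side0.npz');T=np.load('top0.npz')
a=np.radians(25); 
for nm,D,c0 in(('top',T,[.53645,.09653,.10777]),('side',S,[.54718,.0912,.1038])):
    W=D['W'];n=np.array([0,-np.sin(a),np.cos(a)]);ex=np.array([0,np.cos(a),np.sin(a)]);ey=np.array([-1.,0,0])
    h=np.nan_to_num((W-c0)@n,nan=9)
    m=(abs(h)<.006).astype('u1'); k,l,st,_=cv2.connectedComponentsWithStats(m,connectivity=4)
    # seed
    cand=[l[260,275]] if nm=='top' else [l[230,300]]
    P=W[l==cand[0]]; uv=np.c_[(P-c0)@ex,(P-c0)@ey].astype('f4')
    r=cv2.minAreaRect(uv); print(nm,'rect',r)
    # percentiles of edges
    print('ex range',np.percentile(uv[:,0],[.3,99.7]),'ey',np.percentile(uv[:,1],[.3,99.7]))
    lo=np.percentile(uv[:,0],.3);fa=np.percentile(uv[:,1],.3)
    bore=np.array(c0)+(lo+.038)*ex+(fa+.078)*ey; print('bore',bore)
    U=(W-bore)@ex;V=(W-bore)@ey;H=(W-bore)@n
    for name,q in(('wing',(H>.02)&(H<.06)&(abs(U)<.045)&(abs(V)<.045)),('post',(H>.012)&(H<.06)&(U>.07)&(U<.19)&(abs(V)<.06)),('posttop',(H>.043)&(H<.052)&(U>.07)&(U<.19)&(abs(V)<.06)),('notchlip',(H>.003)&(H<.008)&(V>.1)&(V<.16)&(U<.08)&(U>-.01))):
        A=np.c_[U[q],V[q],H[q]]*1e3
        if len(A): print(name,len(A),A.mean(0).round(1),np.percentile(A,[2,50,98],0).round(1).tolist())
        if name=='wing':
            e=np.linalg.svd(A[:,:2]-A[:,:2].mean(0))[2][0];print('wing dir',e,np.degrees(np.arctan2(e[1],e[0])))
    hl=(H<-.004)&(abs(V-.125)<.03)&(abs(U-.035)<.05)
    np.savez(nm+'f.npz',U=U,V=V,H=H)
E
python3 fit2.py
```

```text
top rect ((-0.002989046275615692, -0.0650278702378273), (0.226951003074646, 0.21212464570999146), 89.33883666992188)
ex range [-0.10770586  0.10276456] ey [-0.17729922  0.04842867]
bore [0.63574921 0.03335504 0.07831103]
wing 169 [ 2.5  2.1 41.3] [[-13.2, -8.5, 21.6], [3.0, 2.2, 45.3], [16.1, 11.0, 52.4]]
wing dir [-0.89067454  0.45464147] 152.9581320582384
post 334 [1.062e+02 1.000e-01 2.020e+01] [[71.7, -34.8, 12.0], [102.0, 1.1, 13.2], [139.3, 34.0, 47.6]]
posttop 54 [1.321e+02 1.000e-01 4.590e+01] [[124.3, -6.6, 43.3], [132.1, -0.1, 46.0], [138.8, 6.7, 48.6]]
notchlip 103 [ 34.1 127.2   4.8] [[10.9, 106.4, 3.0], [37.8, 125.7, 4.8], [61.8, 147.6, 7.4]]
side rect ((0.0037890300154685974, -0.05605953186750412), (0.22626633942127228, 0.2143770456314087), 89.35909271240234)
ex range [-0.10248996  0.10899922] ey [-0.16859586  0.05644868]
bore [0.63777586 0.03275225 0.07654536]
wing 139 [-3.4  0.7 43. ] [[-16.0, -8.8, 22.2], [-4.3, 1.2, 47.6], [14.8, 11.4, 53.2]]
wing dir [-0.89621301  0.44362398] 153.66466505569446
post 316 [104.1  -2.   19.5] [[72.2, -36.9, 12.1], [102.7, -0.9, 13.6], [135.6, 32.9, 47.9]]
posttop 32 [130.9  -0.5  46.6] [[124.8, -6.8, 44.8], [130.2, -0.4, 46.0], [137.9, 6.1, 49.3]]
notchlip 98 [ 37.9 126.8   4.6] [[14.1, 101.8, 3.0], [42.7, 126.8, 4.3], [77.0, 146.4, 7.5]]
```

```bash
cat >> h.py <<'E'
a=np.radians(25); N=np.array([0,-np.sin(a),np.cos(a)]);EX=np.array([0,np.cos(a),np.sin(a)]);EY=np.array([-1.,0,0])
BORE=np.array([.6367,.0330,.0774]); D=np.stack([EX,EY,N],1)
def deck(u,v,h): return BORE+D@np.array([u,v,h])/1e3   # mm
def toolR(th):  # closing axis tool y at deck angle th deg, z=-N
    t=np.radians(th); y=EX*np.cos(t)+EY*np.sin(t); return np.stack([np.cross(y,-N),y,-N],1)
def delta(p,Rt):
    s=robot.get_state(); Rc=R.from_quat(s['eef_rot']); 
    print('rot',(Rc.inv()*R.from_matrix(Rt)).as_rotvec().round(4),'then shift',(Rt.T@(p-s['tool_pos'])).round(4))
def where():
    s=robot.get_state(); Rc=R.from_quat(s['eef_rot']).as_matrix(); y=D.T@Rc[:,1]
    print('t',round(s['clock'],2),'tcp deck mm',(D.T@(s['tool_pos']-BORE)*1e3).round(1),'th',np.degrees(np.arctan2(y[1],y[0])).round(2),'z.N',(-D.T@Rc[:,2]).round(4),'F deck',(D.T@s['wrist_force']).round(2),'w',round(s['width']*87.8,1),'ff',s['finger_force'])
E
python3 - <<'E'
from h import *
for nm in('top','side'):
    z=np.load(nm+'f.npz');U,V,H=[z[k]*1e3 for k in'UVH']
    for lab,q in(('lips',(H>2.5)&(H<8)&(V>113)&(V<140)&(U>5)&(U<75)),('hole',(H<-4)&(H>-60)&(V>105)&(V<147)&(U>0)&(U<75)),('back',(H>3)&(H<8)&(V>100)&(V<150)&(U>25)&(U<50))):
        A=np.c_[U[q],V[q],H[q]]; print(nm,lab,A[A[:,0].argsort()].round(0).astype(int).tolist()[::2])
delta(deck(0,0,117),toolR(63-180))
E
```

```text
top lips [[9, 137, 3], [13, 124, 3], [16, 118, 3], [16, 114, 4], [16, 139, 5], [17, 137, 5], [17, 125, 6], [18, 129, 8], [18, 118, 4], [18, 133, 4], [18, 129, 4], [19, 139, 5], [19, 117, 7], [21, 114, 5], [23, 114, 5], [24, 129, 3], [26, 115, 6], [27, 115, 5], [29, 114, 4], [34, 115, 5], [38, 117, 4], [40, 117, 3], [42, 115, 4], [45, 113, 5], [47, 113, 4], [47, 129, 4], [47, 136, 4], [47, 134, 5], [47, 123, 5], [48, 138, 6], [48, 118, 7], [49, 115, 3], [49, 127, 4], [49, 136, 5], [50, 130, 6], [50, 140, 6], [50, 138, 7], [55, 134, 3], [62, 126, 4], [73, 132, 4]]
top hole [[3, 142, -5], [24, 138, -4], [26, 128, -4], [26, 140, -4]]
top back [[25, 117, 5], [27, 117, 4], [29, 116, 3], [32, 117, 5], [35, 106, 3], [38, 113, 3], [39, 115, 6], [40, 113, 3], [41, 115, 7], [42, 115, 4], [43, 146, 5], [45, 113, 5], [45, 148, 5], [47, 121, 4], [47, 119, 5], [47, 140, 5], [47, 134, 5], [47, 142, 5], [48, 144, 5], [48, 138, 6], [48, 118, 7], [49, 131, 4], [49, 127, 4], [49, 136, 5], [50, 144, 5], [50, 130, 6]]
side lips [[15, 136, 3], [16, 121, 6], [17, 133, 4], [17, 131, 4], [17, 119, 3], [18, 11
[... 278 characters left out ...]
123, 3], [48, 125, 6], [48, 116, 6], [48, 120, 6], [48, 140, 5], [49, 138, 4], [49, 133, 7], [49, 123, 3], [50, 125, 6], [50, 123, 6], [50, 138, 5], [51, 127, 4], [52, 132, 3], [58, 136, 5], [61, 119, 4], [62, 117, 3], [69, 115, 3], [72, 120, 3]]
side hole [[42, 142, -6], [42, 147, -6], [42, 145, -7], [46, 125, -5]]
side back [[26, 145, 5], [28, 115, 7], [31, 113, 5], [33, 113, 6], [35, 113, 6], [39, 114, 5], [40, 116, 6], [41, 146, 5], [44, 143, 7], [45, 114, 6], [47, 116, 4], [47, 136, 3], [47, 123, 3], [48, 135, 5], [48, 127, 5], [48, 146, 5], [48, 140, 5], [49, 138, 4], [49, 142, 3], [49, 118, 7], [50, 125, 6], [50, 123, 6]]
rot [ 0.3511  0.279  -0.8439] then shift [0.683  0.1988 0.2843]
```

Call:
{"op": "move_arm", "data": {
  "increments": [
    {"rx": 0.0439,"ry": 0.0349,"rz": -0.1055},
    {"rx": 0.0439,"ry": 0.0349,"rz": -0.1055},
    {"rx": 0.0439,"ry": 0.0349,"rz": -0.1055},
    {"rx": 0.0439,"ry": 0.0349,"rz": -0.1055},
    {"rx": 0.0439,"ry": 0.0349,"rz": -0.1055},
    {"rx": 0.0439,"ry": 0.0349,"rz": -0.1055},
    {"rx": 0.0439,"ry": 0.0349,"rz": -0.1055},
    {"rx": 0.0439,"ry": 0.0349,"rz": -0.1055}
  ]
}}

```text
$.increments[0]: bad value
```

Call:
{"op": "move_arm", "data": {
  "increments": [
    {"x": 0.04,"y": 0.0115,"z": 0.017},
    {"x": 0.04,"y": 0.0115,"z": 0.017},
    {"x": 0.04,"y": 0.0115,"z": 0.017},
    {"x": 0.04,"y": 0.0115,"z": 0.017},
    {"x": 0.04,"y": 0.0115,"z": 0.017},
    {"x": 0.04,"y": 0.0115,"z": 0.017},
    {"x": 0.04,"y": 0.0115,"z": 0.017},
    {"x": 0.04,"y": 0.0115,"z": 0.017},
    {"x": 0.04,"y": 0.0115,"z": 0.017},
    {"x": 0.04,"y": 0.0115,"z": 0.017}
  ]
}}

```text
$.increments[0]: bad value
```

```bash
python3 -c "
from h import *
where();delta(deck(0,0,117),toolR(63-180))"
```

```text
t 0.1 tcp deck mm [-518.3  487.1  401.3] th -164.79 z.N [ 4.214e-01 -3.000e-04  9.069e-01] F deck [ 0.9  -1.32  0.13] w 87.6 ff 0.0
rot [ 0.3511  0.279  -0.8439] then shift [0.683  0.1988 0.2843]
```

Call:
{"op": "move_arm", "data": {
  "increments": [
    {"grip": 0.0878,"x": 0,"y": 0,"z": 0,"rx": 0.0439,"ry": 0.0349,"rz": -0.1055},
    {"grip": 0.0878,"x": 0,"y": 0,"z": 0,"rx": 0.0439,"ry": 0.0349,"rz": -0.1055},
    {"grip": 0.0878,"x": 0,"y": 0,"z": 0,"rx": 0.0439,"ry": 0.0349,"rz": -0.1055},
    {"grip": 0.0878,"x": 0,"y": 0,"z": 0,"rx": 0.0439,"ry": 0.0349,"rz": -0.1055},
    {"grip": 0.0878,"x": 0,"y": 0,"z": 0,"rx": 0.0439,"ry": 0.0349,"rz": -0.1055},
    {"grip": 0.0878,"x": 0,"y": 0,"z": 0,"rx": 0.0439,"ry": 0.0349,"rz": -0.1055},
    {"grip": 0.0878,"x": 0,"y": 0,"z": 0,"rx": 0.0439,"ry": 0.0349,"rz": -0.1055},
    {"grip": 0.0878,"x": 0,"y": 0,"z": 0,"rx": 0.0439,"ry": 0.0349,"rz": -0.1055}
  ]
}}

```text
clock: 0.9
tool_pos: [0.1494, -0.6067, 0.2223]
eef_rot: [0.831, 0.512, 0.114, -0.185]
wrist_force: [1.3, 0.1, -0.9]
width: 0.996
finger_force: 0.0
```

Call:
{"op": "move_arm", "data": {
  "increments": [
    {"grip": 0.0878,"x": 0.04,"y": 0.0115,"z": 0.0166,"rx": 0,"ry": 0,"rz": 0},
    {"grip": 0.0878,"x": 0.04,"y": 0.0115,"z": 0.0166,"rx": 0,"ry": 0,"rz": 0},
    {"grip": 0.0878,"x": 0.04,"y": 0.0115,"z": 0.0166,"rx": 0,"ry": 0,"rz": 0},
    {"grip": 0.0878,"x": 0.04,"y": 0.0115,"z": 0.0166,"rx": 0,"ry": 0,"rz": 0},
    {"grip": 0.0878,"x": 0.04,"y": 0.0115,"z": 0.0166,"rx": 0,"ry": 0,"rz": 0},
    {"grip": 0.0878,"x": 0.04,"y": 0.0115,"z": 0.0166,"rx": 0,"ry": 0,"rz": 0},
    {"grip": 0.0878,"x": 0.04,"y": 0.0115,"z": 0.0166,"rx": 0,"ry": 0,"rz": 0},
    {"grip": 0.0878,"x": 0.04,"y": 0.0115,"z": 0.0166,"rx": 0,"ry": 0,"rz": 0},
    {"grip": 0.0878,"x": 0.04,"y": 0.0115,"z": 0.0166,"rx": 0,"ry": 0,"rz": 0},
    {"grip": 0.0878,"x": 0.04,"y": 0.0115,"z": 0.0166,"rx": 0,"ry": 0,"rz": 0}
  ]
}}

```text
clock: 1.9
tool_pos: [0.4345, -0.2593, 0.2003]
eef_rot: [0.833, 0.51, 0.113, -0.184]
wrist_force: [-0.3, 0.2, -0.3]
width: 1.002
finger_force: 0.0
```

```bash
python3 -c "
from h import *
where();delta(deck(0,0,117),toolR(63-180))"
```

```text
t 1.9 tcp deck mm [-213.   202.2  234.9] th -117.01 z.N [9.e-04 2.e-04 1.e+00] F deck [ 0.06  0.35 -0.31] w 88.0 ff 0.0
rot [ 0.0006  0.0007 -0.0001] then shift [0.2816 0.0834 0.1179]
```

Call:
{"op": "move_arm", "data": {
  "increments": [
    {"grip": 0.06,"x": 0.0402,"y": 0.0119,"z": 0.0168,"rx": 0,"ry": 0,"rz": 0},
    {"grip": 0.06,"x": 0.0402,"y": 0.0119,"z": 0.0168,"rx": 0,"ry": 0,"rz": 0},
    {"grip": 0.06,"x": 0.0402,"y": 0.0119,"z": 0.0168,"rx": 0,"ry": 0,"rz": 0},
    {"grip": 0.06,"x": 0.0402,"y": 0.0119,"z": 0.0168,"rx": 0,"ry": 0,"rz": 0},
    {"grip": 0.06,"x": 0.0402,"y": 0.0119,"z": 0.0168,"rx": 0,"ry": 0,"rz": 0},
    {"grip": 0.06,"x": 0.0402,"y": 0.0119,"z": 0.0168,"rx": 0,"ry": 0,"rz": 0},
    {"grip": 0.06,"x": 0.0402,"y": 0.0119,"z": 0.0168,"rx": 0,"ry": 0,"rz": 0},
    {"grip": 0.06,"x": 0,"y": 0,"z": 0,"rx": 0,"ry": 0,"rz": 0}
  ]
}}

```text
clock: 2.7
tool_pos: [0.6377, -0.0142, 0.1832]
eef_rot: [0.831, 0.512, 0.113, -0.184]
wrist_force: [-0.9, -1.3, -0.5]
width: 0.683
finger_force: 0.0
```

```bash
python3 -c "
from h import *
where();delta(deck(0,0,17),toolR(63-180))
i,W,K=shot('side');cv2.imwrite('pics/s1.png',cv2.resize(i[140:320,240:420,::-1],(580,580)))"
```

```text
t 2.7 tcp deck mm [  1.9  -1.  115.8] th -116.74 z.N [ 4.e-04 -9.e-04  1.e+00] F deck [-1.39  0.9   0.05] w 60.0 ff 0.0
rot [-0.0006  0.0007  0.0045] then shift [-0.0022  0.      0.0988]
```

View pics/s1.png

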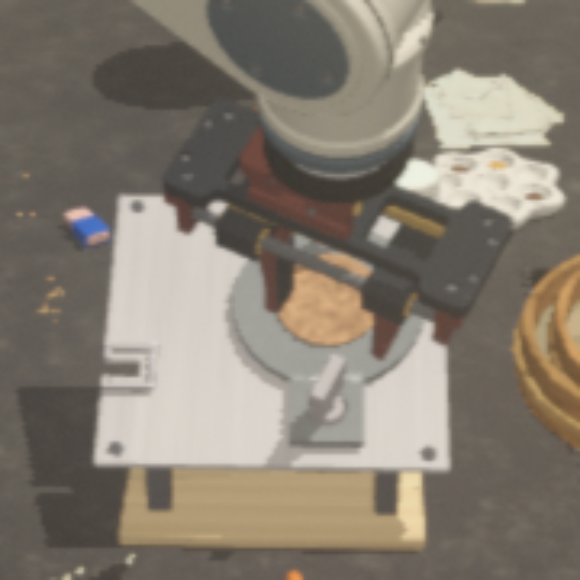

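The gripper is above the wing, its tips at about (275,305) and (380,350) in the crop. They straddle the wing at (330,390), so I'll descend.

Call:
{"op": "move_arm", "data": {
  "increments": [
    {"grip": 0.06,"x": -0.002,"y": 0,"z": 0.02,"rx": 0,"ry": 0,"rz": 0},
    {"grip": 0.06,"x": 0,"y": 0,"z": 0.02,"rx": 0,"ry": 0,"rz": 0},
    {"grip": 0.06,"x": 0,"y": 0,"z": 0.02,"rx": 0,"ry": 0,"rz": 0},
    {"grip": 0.05,"x": 0,"y": 0,"z": 0.02,"rx": 0,"ry": 0,"rz": 0},
    {"grip": 0.04,"x": 0,"y": 0,"z": 0.01,"rx": 0,"ry": 0,"rz": 0},
    {"grip": 0.03,"x": 0,"y": 0,"z": 0.008,"rx": 0,"ry": 0,"rz": 0},
    {"grip": 0.02,"x": 0,"y": 0,"z": 0,"rx": 0,"ry": 0,"rz": 0},
    {"grip": 0.018,"x": 0,"y": 0,"z": 0,"rx": 0,"ry": 0,"rz": 0}
  ]
}}

```text
clock: 3.55
tool_pos: [0.6351, 0.0209, 0.0947]
eef_rot: [0.833, 0.51, 0.113, -0.184]
wrist_force: [0.3, 0.0, -0.6]
width: 0.269
finger_force: 0.0
```

```bash
python3 -c "
from h import *
where()
i,W,K=shot('side');cv2.imwrite('pics/s2.png',cv2.resize(i[200:300,290:390,::-1],(580,580),interpolation=2))"
```

```text
t 3.55 tcp deck mm [-3.7  1.6 20.8] th -116.99 z.N [0.0013 0.0012 1.    ] F deck [-0.25 -0.33 -0.58] w 23.6 ff 0.0
```

View pics/s2.png

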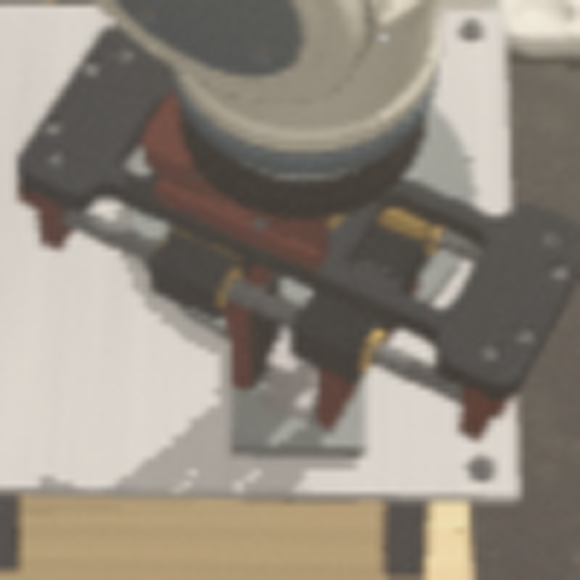

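Call:
{"op": "move_arm", "data": {
  "increments": [
    {"grip": 0.018,"x": 0,"y": 0,"z": 0,"rx": 0,"ry": 0,"rz": 0}
  ]
}}

```text
clock: 3.7
tool_pos: [0.6354, 0.021, 0.0949]
eef_rot: [0.833, 0.51, 0.114, -0.183]
wrist_force: [0.4, 0.5, -0.3]
width: 0.205
finger_force: 0.0
```

```bash
python3 -c "
from h import *
for i in range(5): where();robot.read_camera('top')
where()"
```

```text
t 3.7 tcp deck mm [-3.5  1.3 21. ] th -116.97 z.N [0.0014 0.0018 1.    ] F deck [ 0.35 -0.43 -0.51] w 18.0 ff 0.0
t 3.75 tcp deck mm [-3.5  1.4 20.9] th -116.97 z.N [0.0014 0.0016 1.    ] F deck [-0.65 -0.28  0.3 ] w 17.7 ff 0.0
t 3.8 tcp deck mm [-3.4  1.5 20.7] th -116.97 z.N [0.0013 0.0014 1.    ] F deck [-0.37 -0.09 -0.67] w 17.9 ff 0.0
t 3.85 tcp deck mm [-3.4  1.6 20.6] th -116.97 z.N [0.0013 0.0012 1.    ] F deck [ 0.73 -0.81 -0.23] w 17.9 ff 0.0
t 3.9 tcp deck mm [-3.4  1.7 20.5] th -116.97 z.N [0.0012 0.001  1.    ] F deck [-0.62  0.78 -0.43] w 17.9 ff 0.0
t 3.95 tcp deck mm [-3.4  1.7 20.4] th -116.97 z.N [1.2e-03 8.0e-04 1.0e+00] F deck [ 0.15 -0.43  0.2 ] w 18.1 ff 0.0
```

Call:
{"op": "move_arm", "data": {
  "increments": [
    {"grip": 0.018,"x": 0.0038,"y": 0,"z": 0.0034,"rx": 0,"ry": 0,"rz": 0},
    {"grip": 0.018,"x": 0,"y": 0,"z": 0,"rx": 0,"ry": 0,"rz": 0},
    {"grip": 0.018,"x": 0,"y": 0,"z": 0,"rx": 0,"ry": 0,"rz": 0},
    {"grip": 0.018,"x": 0,"y": 0,"z": 0,"rx": 0,"ry": 0,"rz": 0}
  ]
}}

```text
clock: 4.35
tool_pos: [0.6365, 0.026, 0.0924]
eef_rot: [0.832, 0.51, 0.113, -0.184]
wrist_force: [0.1, -0.7, 0.6]
width: 0.204
finger_force: 0.0
```

```bash
python3 -c "
from h import *
where()
for nm in('top','side'):
    W=np.load(nm+'0.npz')['W']; A=(W-BORE)@D*1e3
    q=(A[...,2]>44)&(A[...,2]<56)&(abs(A[...,0])<30)&(abs(A[...,1])<30)
    B=A[q]; print(nm,len(B),B.mean(0),cv2.minAreaRect(B[:,:2].astype('f4')))
"
```

```text
t 4.35 tcp deck mm [-0.   0.2 16.6] th -116.98 z.N [1.1e-03 2.0e-04 1.0e+00] F deck [-0.38 -0.07  0.83] w 17.9 ff 0.0
top 91 [ 1.76256211  2.37536532 50.10793938] ((0.8218355178833008, 1.842569351196289), (11.293243408203125, 32.96864700317383), 66.13388061523438)
side 83 [-1.41292779 -0.62329142 48.99704273] ((-0.2428302764892578, -0.4845123291015625), (10.141905784606934, 34.90044021606445), 65.36270904541016)
```

Call:
{"op": "move_arm", "data": {
  "increments": [
    {"grip": 0.018,"x": 0,"y": 0,"z": 0,"rx": 0,"ry": 0,"rz": -0.04},
    {"grip": 0.012,"x": 0,"y": 0,"z": 0,"rx": 0,"ry": 0,"rz": 0},
    {"grip": 0.005,"x": 0,"y": 0,"z": 0,"rx": 0,"ry": 0,"rz": 0},
    {"grip": 0.005,"x": 0,"y": 0,"z": 0,"rx": 0,"ry": 0,"rz": 0},
    {"grip": 0.005,"x": 0,"y": 0,"z": 0,"rx": 0,"ry": 0,"rz": 0}
  ]
}}

```text
clock: 4.85
tool_pos: [0.6365, 0.0259, 0.0924]
eef_rot: [0.822, 0.527, 0.117, -0.182]
wrist_force: [-0.8, -0.5, -0.4]
width: 0.112
finger_force: 30.0
```

```bash
python3 -c "
from h import *
where();print(D.T@robot.get_state()['ft_torque'])"
```

```text
t 4.85 tcp deck mm [-0.1  0.2 16.6] th -114.72 z.N [1.2e-03 3.0e-04 1.0e+00] F deck [-0.64  0.83 -0.19] w 9.8 ff 29.999925806187093
[-0.01972006  0.30446681  0.03012943]
```

Call:
{"op": "move_arm", "data": {
  "increments": [
    {"grip": 0.005,"x": 0,"y": 0,"z": 0,"rx": 0,"ry": 0,"rz": -0.1},
    {"grip": 0.005,"x": 0,"y": 0,"z": 0,"rx": 0,"ry": 0,"rz": -0.1},
    {"grip": 0.005,"x": 0,"y": 0,"z": 0,"rx": 0,"ry": 0,"rz": -0.1},
    {"grip": 0.005,"x": 0,"y": 0,"z": -0.002,"rx": 0,"ry": 0,"rz": 0},
    {"grip": 0.005,"x": 0,"y": 0,"z": -0.001,"rx": 0,"ry": 0,"rz": 0},
    {"grip": 0.005,"x": 0,"y": 0,"z": 0,"rx": 0,"ry": 0,"rz": 0},
    {"grip": 0.005,"x": 0,"y": 0,"z": 0,"rx": 0,"ry": 0,"rz": 0}
  ]
}}

```text
clock: 5.55
tool_pos: [0.6365, 0.0247, 0.0951]
eef_rot: [0.735, 0.643, 0.142, -0.162]
wrist_force: [1.1, 1.3, -2.1]
width: 0.115
finger_force: 30.0
```

```bash
python3 -c "
from h import *
where();print(D.T@robot.get_state()['ft_torque'])"
```

```text
t 5.55 tcp deck mm [-0.1  0.2 19.6] th -97.58 z.N [1.1e-03 3.0e-04 1.0e+00] F deck [ 0.28 -1.1  -2.45] w 10.1 ff 29.99960461515002
[-0.0816321   0.34782538  0.11022276]
```

Call:
{"op": "move_arm", "data": {
  "increments": [
    {"grip": 0.005,"x": 0,"y": 0,"z": -0.0005,"rx": 0,"ry": 0,"rz": 0},
    {"grip": 0.005,"x": 0,"y": 0,"z": 0,"rx": 0,"ry": 0,"rz": 0},
    {"grip": 0.005,"x": 0,"y": 0,"z": 0,"rx": 0,"ry": 0,"rz": 0}
  ]
}}

```text
clock: 5.85
tool_pos: [0.6364, 0.0246, 0.0953]
eef_rot: [0.734, 0.644, 0.142, -0.162]
wrist_force: [1.0, 1.4, -7.1]
width: 0.113
finger_force: 30.0
```

```bash
python3 -c "
from h import *
where();print(D.T@robot.get_state()['ft_torque'])"
```

```text
t 5.85 tcp deck mm [-0.   0.3 19.8] th -97.52 z.N [0.0011 0.     1.    ] F deck [-1.7  -1.   -7.05] w 9.9 ff 29.99903763527982
[-0.37017803  0.34467653 -0.01577504]
```

Call:
{"op": "move_arm", "data": {
  "increments": [
    {"grip": 0.005,"x": 0,"y": 0,"z": 0,"rx": 0,"ry": 0,"rz": -0.035},
    {"grip": 0.005,"x": 0,"y": 0,"z": 0,"rx": 0,"ry": 0,"rz": -0.035},
    {"grip": 0.005,"x": 0,"y": 0,"z": 0,"rx": 0,"ry": 0,"rz": 0}
  ]
}}

```text
clock: 6.15
tool_pos: [0.6362, 0.0246, 0.0953]
eef_rot: [0.711, 0.669, 0.148, -0.157]
wrist_force: [0.8, 1.7, -5.5]
width: 0.112
finger_force: 30.0
```

```bash
python3 -c "
from h import *
where();print(D.T@robot.get_state()['ft_torque'])"
```

```text
t 6.15 tcp deck mm [-0.   0.5 19.8] th -93.49 z.N [ 9.e-04 -5.e-04  1.e+00] F deck [-0.83 -0.77 -5.71] w 9.8 ff 29.998643584549427
[-0.13741258  0.31544301  0.02394493]
```

Call:
{"op": "move_arm", "data": {
  "increments": [
    {"grip": 0.005,"x": 0,"y": 0,"z": 0,"rx": 0,"ry": 0,"rz": -0.035},
    {"grip": 0.005,"x": 0,"y": 0,"z": -0.0001,"rx": 0,"ry": 0,"rz": -0.035},
    {"grip": 0.005,"x": 0,"y": 0,"z": 0,"rx": 0,"ry": 0,"rz": 0}
  ]
}}

```text
clock: 6.45
tool_pos: [0.6361, 0.0246, 0.0954]
eef_rot: [0.688, 0.693, 0.153, -0.152]
wrist_force: [0.4, 2.5, -5.6]
width: 0.115
finger_force: 30.0
```

Call:
{"op": "move_arm", "data": {
  "increments": [
    {"grip": 0.005,"x": 0,"y": 0,"z": 0,"rx": 0,"ry": 0,"rz": -0.035},
    {"grip": 0.005,"x": 0,"y": 0,"z": 0,"rx": 0,"ry": 0,"rz": -0.035},
    {"grip": 0.005,"x": 0,"y": 0,"z": 0,"rx": 0,"ry": 0,"rz": 0}
  ]
}}

```text
clock: 6.75
tool_pos: [0.6361, 0.0246, 0.0954]
eef_rot: [0.663, 0.717, 0.158, -0.147]
wrist_force: [-0.4, 3.3, -5.3]
width: 0.114
finger_force: 30.0
```

Call:
{"op": "move_arm", "data": {
  "increments": [
    {"grip": 0.005,"x": 0,"y": 0,"z": 0,"rx": 0,"ry": 0,"rz": -0.035},
    {"grip": 0.005,"x": 0,"y": 0,"z": 0,"rx": 0,"ry": 0,"rz": -0.035},
    {"grip": 0.005,"x": 0,"y": 0,"z": 0,"rx": 0,"ry": 0,"rz": 0}
  ]
}}

```text
clock: 7.05
tool_pos: [0.6361, 0.0245, 0.0955]
eef_rot: [0.638, 0.739, 0.163, -0.141]
wrist_force: [-1.3, 2.4, -6.5]
width: 0.112
finger_force: 30.0
```

```bash
python3 -c "
from h import *
where();print(D.T@robot.get_state()['ft_torque'])"
```

```text
t 7.05 tcp deck mm [-0.   0.6 19.9] th -81.56 z.N [ 9.e-04 -6.e-04  1.e+00] F deck [-0.55  1.28 -6.87] w 9.9 ff 29.998443714575842
[0.04393536 0.26229832 0.05916071]
```

Call:
{"op": "move_arm", "data": {
  "increments": [
    {"grip": 0.005,"x": 0,"y": 0,"z": 0,"rx": 0,"ry": 0,"rz": -0.035},
    {"grip": 0.005,"x": 0,"y": 0,"z": 0,"rx": 0,"ry": 0,"rz": -0.035},
    {"grip": 0.005,"x": 0,"y": 0,"z": 0,"rx": 0,"ry": 0,"rz": 0}
  ]
}}

```text
clock: 7.35
tool_pos: [0.6361, 0.0245, 0.0955]
eef_rot: [0.611, 0.761, 0.168, -0.135]
wrist_force: [-0.2, 3.0, -7.1]
width: 0.117
finger_force: 30.0
```

Call:
{"op": "move_arm", "data": {
  "increments": [
    {"grip": 0.005,"x": 0,"y": 0,"z": 0,"rx": 0,"ry": 0,"rz": -0.035},
    {"grip": 0.005,"x": 0,"y": 0,"z": 0,"rx": 0,"ry": 0,"rz": -0.035},
    {"grip": 0.005,"x": 0,"y": 0,"z": 0,"rx": 0,"ry": 0,"rz": 0}
  ]
}}

```text
clock: 7.65
tool_pos: [0.6362, 0.0245, 0.0956]
eef_rot: [0.584, 0.782, 0.173, -0.129]
wrist_force: [-0.8, 3.1, -7.3]
width: 0.108
finger_force: 30.0
```

Call:
{"op": "move_arm", "data": {
  "increments": [
    {"grip": 0.005,"x": 0,"y": 0,"z": 0,"rx": 0,"ry": 0,"rz": -0.035},
    {"grip": 0.005,"x": 0,"y": 0,"z": 0,"rx": 0,"ry": 0,"rz": -0.035},
    {"grip": 0.005,"x": 0,"y": 0,"z": 0,"rx": 0,"ry": 0,"rz": 0}
  ]
}}

```text
clock: 7.95
tool_pos: [0.6362, 0.0244, 0.0957]
eef_rot: [0.557, 0.802, 0.177, -0.123]
wrist_force: [-2.2, 1.3, -6.0]
width: 0.111
finger_force: 30.0
```

```bash
python3 -c "
from h import *
where();print(D.T@robot.get_state()['ft_torque'])"
```

```text
t 7.95 tcp deck mm [-0.1  0.5 20.2] th -69.54 z.N [ 1.e-03 -3.e-04  1.e+00] F deck [-1.35  2.17 -5.97] w 9.8 ff 29.998783534392715
[ 0.24918354  0.31001874 -0.03532235]
```

Call:
{"op": "move_arm", "data": {
  "increments": [
    {"grip": 0.005,"x": 0,"y": 0,"z": 0,"rx": 0,"ry": 0,"rz": -0.035},
    {"grip": 0.005,"x": 0,"y": 0,"z": -0.0003,"rx": 0,"ry": 0,"rz": -0.035},
    {"grip": 0.005,"x": 0,"y": 0,"z": 0,"rx": 0,"ry": 0,"rz": 0}
  ]
}}

```text
clock: 8.25
tool_pos: [0.636, 0.0242, 0.0959]
eef_rot: [0.528, 0.821, 0.181, -0.117]
wrist_force: [-2.2, 1.6, -4.5]
width: 0.108
finger_force: 30.0
```

Call:
{"op": "move_arm", "data": {
  "increments": [
    {"grip": 0.005,"x": 0,"y": 0,"z": 0,"rx": 0,"ry": 0,"rz": -0.035},
    {"grip": 0.005,"x": 0,"y": 0,"z": 0,"rx": 0,"ry": 0,"rz": -0.035},
    {"grip": 0.005,"x": 0,"y": 0,"z": 0,"rx": 0,"ry": 0,"rz": 0}
  ]
}}

```text
clock: 8.55
tool_pos: [0.6376, 0.0238, 0.0969]
eef_rot: [0.499, 0.839, 0.186, -0.109]
wrist_force: [0.0, -0.0, -3.0]
width: 0.113
finger_force: 30.0
```

```bash
python3 -c "
from h import *
where();print(D.T@robot.get_state()['ft_torque'])"
```

```text
t 8.55 tcp deck mm [-0.1 -0.9 21.5] th -61.49 z.N [0.0016 0.0027 1.    ] F deck [-1.3  -0.02 -2.7 ] w 9.9 ff 29.9995472287992
[-0.02186216  0.37516744  0.0569787 ]
```

Call:
{"op": "move_arm", "data": {
  "increments": [
    {"grip": 0.005,"x": 0,"y": 0,"z": -0.0005,"rx": 0,"ry": 0,"rz": -0.035},
    {"grip": 0.005,"x": 0,"y": 0,"z": -0.0005,"rx": 0,"ry": 0,"rz": -0.035},
    {"grip": 0.005,"x": 0,"y": 0,"z": -0.001,"rx": 0,"ry": 0,"rz": 0},
    {"grip": 0.005,"x": 0,"y": 0,"z": 0,"rx": 0,"ry": 0,"rz": 0}
  ]
}}

```text
clock: 8.95
tool_pos: [0.6374, 0.0231, 0.0985]
eef_rot: [0.47, 0.856, 0.19, -0.103]
wrist_force: [-0.1, -0.6, 0.1]
width: 0.108
finger_force: 30.0
```

```bash
python3 -c "
from h import *
where();print(D.T@robot.get_state()['ft_torque'])"
```

```text
t 8.95 tcp deck mm [-0.  -0.7 23.3] th -57.51 z.N [0.0014 0.0022 1.    ] F deck [-0.49  0.06  0.29] w 9.5 ff 29.999734841985628
[-0.11224006  0.3004564  -0.00084459]
```

Call:
{"op": "move_arm", "data": {
  "increments": [
    {"grip": 0.005,"x": 0,"y": 0,"z": -0.002,"rx": 0,"ry": 0,"rz": 0},
    {"grip": 0.005,"x": 0,"y": 0,"z": -0.002,"rx": 0,"ry": 0,"rz": 0},
    {"grip": 0.005,"x": 0,"y": 0,"z": -0.002,"rx": 0,"ry": 0,"rz": 0},
    {"grip": 0.005,"x": 0,"y": 0,"z": 0,"rx": 0,"ry": 0,"rz": 0}
  ]
}}

```text
clock: 9.35
tool_pos: [0.6368, 0.0207, 0.1036]
eef_rot: [0.469, 0.856, 0.19, -0.103]
wrist_force: [0.1, -0.6, -1.1]
width: 0.111
finger_force: 30.0
```

```bash
python3 -c "
from h import *
where();print(D.T@robot.get_state()['ft_torque'])
i,W,K=shot('side');cv2.imwrite('pics/s3.png',cv2.resize(i[200:300,290:390,::-1],(580,580),interpolation=2))"
```

```text
t 9.35 tcp deck mm [-0.  -0.1 29. ] th -57.41 z.N [0.0013 0.0011 1.    ] F deck [-0.97 -0.08 -0.72] w 9.7 ff 29.999732561409473
[-0.10863228  0.29982173  0.04179581]
```

Call:
{"op": "move_arm", "data": {
  "increments": [
    {"grip": 0.005,"x": 0,"y": 0,"z": -0.003,"rx": 0,"ry": 0,"rz": 0},
    {"grip": 0.005,"x": 0,"y": 0,"z": -0.003,"rx": 0,"ry": 0,"rz": 0},
    {"grip": 0.005,"x": 0,"y": 0,"z": -0.003,"rx": 0,"ry": 0,"rz": 0},
    {"grip": 0.005,"x": 0,"y": 0,"z": -0.003,"rx": 0,"ry": 0,"rz": 0},
    {"grip": 0.005,"x": 0,"y": 0,"z": -0.003,"rx": 0,"ry": 0,"rz": 0},
    {"grip": 0.005,"x": 0,"y": 0,"z": 0,"rx": 0,"ry": 0,"rz": 0}
  ]
}}

```text
clock: 10.0
tool_pos: [0.6369, 0.0143, 0.1174]
eef_rot: [0.469, 0.856, 0.19, -0.103]
wrist_force: [-0.2, -0.0, -0.7]
width: 0.114
finger_force: 30.0
```

Call:
{"op": "move_arm", "data": {
  "increments": [
    {"grip": 0.005,"x": 0,"y": 0,"z": -0.005,"rx": 0,"ry": 0,"rz": 0},
    {"grip": 0.005,"x": 0,"y": 0,"z": -0.005,"rx": 0,"ry": 0,"rz": 0},
    {"grip": 0.005,"x": 0,"y": 0,"z": -0.005,"rx": 0,"ry": 0,"rz": 0},
    {"grip": 0.005,"x": 0,"y": 0,"z": -0.005,"rx": 0,"ry": 0,"rz": 0},
    {"grip": 0.005,"x": 0,"y": 0,"z": -0.005,"rx": 0,"ry": 0,"rz": 0},
    {"grip": 0.005,"x": 0,"y": 0,"z": -0.005,"rx": 0,"ry": 0,"rz": 0},
    {"grip": 0.005,"x": 0,"y": 0,"z": -0.006,"rx": 0,"ry": 0,"rz": 0},
    {"grip": 0.005,"x": 0,"y": 0,"z": -0.007,"rx": 0,"ry": 0,"rz": 0},
    {"grip": 0.005,"x": 0,"y": 0,"z": -0.007,"rx": 0,"ry": 0,"rz": 0},
    {"grip": 0.005,"x": 0,"y": 0,"z": 0,"rx": 0,"ry": 0,"rz": 0}
  ]
}}

```text
clock: 11.0
tool_pos: [0.6372, -0.0071, 0.1634]
eef_rot: [0.469, 0.856, 0.19, -0.103]
wrist_force: [0.3, -0.4, -1.0]
width: 0.113
finger_force: 30.0
```

```bash
python3 -c "
from h import *
where();print(D.T@robot.get_state()['ft_torque'])
i,W,K=shot('side');cv2.imwrite('pics/s4.png',cv2.resize(i[180:300,270:390,::-1],(580,580),interpolation=2))"
```

```text
t 11.0 tcp deck mm [ 0.  -0.5 94.9] th -57.37 z.N [0.0015 0.0023 1.    ] F deck [-0.81 -0.31 -0.75] w 10.0 ff 29.99973281286657
[-0.14404522  0.28419327  0.12447852]
```

View pics/s4.png

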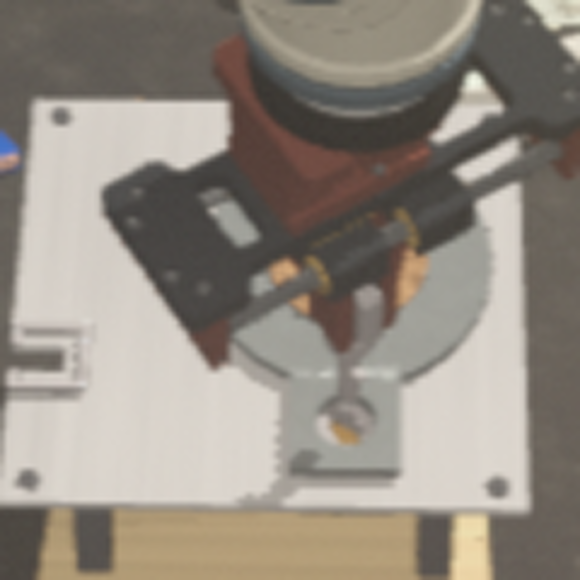

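The side view shows the pin fully out: its shank ends at about (345,395), above the now-open lug hole at (345,420). Next I'll move it outside the notch mouth.

```bash
python3 -c "
from h import *
delta(deck(33.3,178,94),toolR(-57.4));delta(deck(33.3,178,26),toolR(-57.4))"
```

```text
rot [0.0006 0.002  0.0002] then shift [ 0.1241 -0.1322  0.0003]
rot [0.0006 0.002  0.0002] then shift [ 0.1241 -0.1322  0.0683]
```

Call:
{"op": "move_arm", "data": {
  "increments": [
    {"grip": 0.005,"x": 0.0207,"y": -0.022,"z": 0,"rx": 0,"ry": 0,"rz": 0},
    {"grip": 0.005,"x": 0.0207,"y": -0.022,"z": 0,"rx": 0,"ry": 0,"rz": 0},
    {"grip": 0.005,"x": 0.0207,"y": -0.022,"z": 0,"rx": 0,"ry": 0,"rz": 0},
    {"grip": 0.005,"x": 0.0207,"y": -0.022,"z": 0,"rx": 0,"ry": 0,"rz": 0},
    {"grip": 0.005,"x": 0.0207,"y": -0.022,"z": 0,"rx": 0,"ry": 0,"rz": 0},
    {"grip": 0.005,"x": 0.0207,"y": -0.022,"z": 0,"rx": 0,"ry": 0,"rz": 0},
    {"grip": 0.005,"x": 0,"y": 0,"z": 0.02,"rx": 0,"ry": 0,"rz": 0},
    {"grip": 0.005,"x": 0,"y": 0,"z": 0.02,"rx": 0,"ry": 0,"rz": 0},
    {"grip": 0.005,"x": 0,"y": 0,"z": 0.02,"rx": 0,"ry": 0,"rz": 0},
    {"grip": 0.005,"x": 0,"y": 0,"z": 0,"rx": 0,"ry": 0,"rz": 0}
  ]
}}

```text
clock: 12.05
tool_pos: [0.4567, 0.0501, 0.1203]
eef_rot: [0.469, 0.856, 0.189, -0.105]
wrist_force: [0.8, 1.0, -0.5]
width: 0.106
finger_force: 30.0
```

Call:
{"op": "move_arm", "data": {
  "increments": [
    {"grip": 0.005,"x": 0,"y": 0,"z": 0,"rx": 0,"ry": 0,"rz": 0},
    {"grip": 0.005,"x": 0,"y": 0,"z": 0,"rx": 0,"ry": 0,"rz": 0},
    {"grip": 0.005,"x": 0,"y": 0,"z": 0,"rx": 0,"ry": 0,"rz": 0},
    {"grip": 0.005,"x": 0,"y": 0,"z": 0,"rx": 0,"ry": 0,"rz": 0}
  ]
}}

```text
clock: 12.45
tool_pos: [0.4589, 0.0489, 0.1224]
eef_rot: [0.469, 0.856, 0.19, -0.103]
wrist_force: [0.0, 0.2, -1.6]
width: 0.113
finger_force: 30.0
```

```bash
python3 -c "
from h import *
where();delta(deck(33.3,178,26),toolR(-57.4))
i,W,K=shot('side');cv2.imwrite('pics/s5.png',cv2.resize(i[190:310,220:340,::-1],(580,580),interpolation=2))
A=(W-BORE)@D*1e3
f=(A[...,1]>152)&(A[...,1]<200)&(abs(A[...,0]-33)<40)
for lo,hi in((-40,-25),(-18,-14),(-13,0),(0,8),(8,15)):
    q=f&(A[...,2]>lo)&(A[...,2]<hi)
    if q.sum(): print(lo,hi,q.sum(),np.median(A[q],0))
"
```

```text
t 12.45 tcp deck mm [ 33.4 177.8  34.1] th -57.38 z.N [0.0014 0.0017 1.    ] F deck [-0.49 -0.03 -1.56] w 10.0 ff 29.999708571704105
rot [0.0007 0.0021 0.0003] then shift [ 0.     -0.0002  0.0081]
-40 -25 1 [ 31.03698194 173.37290962 -28.60382741]
-18 -14 2 [ 28.69168491 173.99706184 -17.69391949]
-13 0 13 [ 28.38762855 175.35989256  -3.65165666]
0 8 11 [ 28.87260758 173.60729706   2.26734305]
8 15 1 [ 27.42587869 176.99118949   8.35606108]
```

View pics/s5.png

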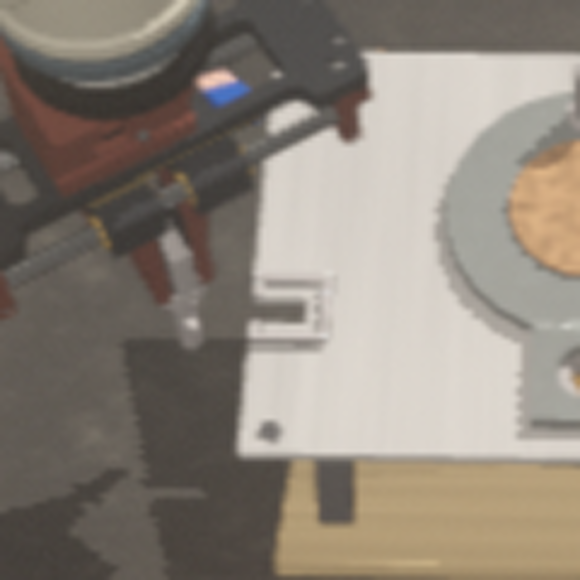

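The pin hangs just outside the notch mouth, its shank at about (188,320) with the slot at (280,312). I'll lower it, then slide in.

Call:
{"op": "move_arm", "data": {
  "increments": [
    {"grip": 0.005,"x": 0,"y": 0,"z": 0.008,"rx": 0,"ry": 0,"rz": 0},
    {"grip": 0.005,"x": 0,"y": 0,"z": 0,"rx": 0,"ry": 0,"rz": 0},
    {"grip": 0.005,"x": -0.0032,"y": 0.005,"z": 0,"rx": 0,"ry": 0,"rz": 0},
    {"grip": 0.005,"x": -0.0032,"y": 0.005,"z": 0,"rx": 0,"ry": 0,"rz": 0},
    {"grip": 0.005,"x": -0.0032,"y": 0.005,"z": 0,"rx": 0,"ry": 0,"rz": 0},
    {"grip": 0.005,"x": -0.0032,"y": 0.005,"z": 0,"rx": 0,"ry": 0,"rz": 0},
    {"grip": 0.005,"x": -0.0032,"y": 0.005,"z": 0,"rx": 0,"ry": 0,"rz": 0},
    {"grip": 0.005,"x": 0,"y": 0,"z": 0,"rx": 0,"ry": 0,"rz": 0},
    {"grip": 0.005,"x": 0,"y": 0,"z": 0,"rx": 0,"ry": 0,"rz": 0}
  ]
}}

```text
clock: 13.4
tool_pos: [0.4881, 0.0526, 0.1145]
eef_rot: [0.469, 0.856, 0.189, -0.104]
wrist_force: [0.6, 0.6, -0.8]
width: 0.112
finger_force: 30.0
```

```bash
python3 -c "
from h import *
where();delta(deck(33.3,130,26),toolR(-57.4))"
```

```text
t 13.4 tcp deck mm [ 33.4 148.6  25.4] th -57.4 z.N [1.1e-03 1.0e-04 1.0e+00] F deck [ 0.18 -0.59 -1.01] w 9.8 ff 29.99975374317728
rot [-0.0005  0.0009  0.0001] then shift [-0.0102  0.0156 -0.0006]
```

Call:
{"op": "move_arm", "data": {
  "increments": [
    {"grip": 0.005,"x": -0.0017,"y": 0.0026,"z": 0,"rx": 0,"ry": 0,"rz": 0},
    {"grip": 0.005,"x": -0.0017,"y": 0.0026,"z": 0,"rx": 0,"ry": 0,"rz": 0},
    {"grip": 0.005,"x": -0.0017,"y": 0.0026,"z": 0,"rx": 0,"ry": 0,"rz": 0},
    {"grip": 0.005,"x": -0.0017,"y": 0.0026,"z": 0,"rx": 0,"ry": 0,"rz": 0},
    {"grip": 0.005,"x": -0.0017,"y": 0.0026,"z": 0,"rx": 0,"ry": 0,"rz": 0},
    {"grip": 0.005,"x": -0.0017,"y": 0.0026,"z": 0,"rx": 0,"ry": 0,"rz": 0},
    {"grip": 0.005,"x": 0,"y": 0,"z": 0,"rx": 0,"ry": 0,"rz": 0},
    {"grip": 0.005,"x": 0,"y": 0,"z": 0,"rx": 0,"ry": 0,"rz": 0},
    {"grip": 0.005,"x": 0,"y": 0,"z": 0,"rx": 0,"ry": 0,"rz": 0}
  ]
}}

```text
clock: 14.3
tool_pos: [0.5066, 0.0524, 0.1145]
eef_rot: [0.469, 0.856, 0.189, -0.104]
wrist_force: [-0.4, -0.5, -0.9]
width: 0.111
finger_force: 30.0
```

```bash
python3 -c "
from h import *
where();print(D.T@robot.get_state()['ft_torque'])
i,W,K=shot('side');j,_,_=shot('top');cv2.imwrite('pics/s6.png',np.hstack([cv2.resize(i[200:300,220:320,::-1],(400,400),interpolation=2),cv2.resize(j[240:310,265:335,::-1],(400,400),interpolation=2)]))"
```

```text
t 14.3 tcp deck mm [ 33.3 130.1  25.4] th -57.4 z.N [1.1e-03 1.0e-04 1.0e+00] F deck [-0.85  0.41 -0.59] w 9.8 ff 29.9997318838723
[-0.09642838  0.29735187  0.07113626]
```

View pics/s6.png

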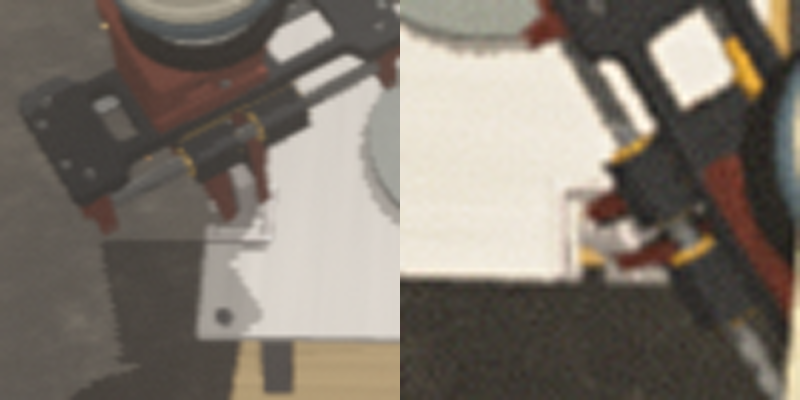

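The pin stands in the notch between the lips, about (235,215) left and (615,235) right, with no contact force. I'll lower it.

Call:
{"op": "move_arm", "data": {
  "increments": [
    {"grip": 0.005,"x": 0,"y": 0,"z": 0.002,"rx": 0,"ry": 0,"rz": 0},
    {"grip": 0.005,"x": 0,"y": 0,"z": 0.002,"rx": 0,"ry": 0,"rz": 0},
    {"grip": 0.005,"x": 0,"y": 0,"z": 0.002,"rx": 0,"ry": 0,"rz": 0},
    {"grip": 0.005,"x": 0,"y": 0,"z": 0.001,"rx": 0,"ry": 0,"rz": 0},
    {"grip": 0.005,"x": 0,"y": 0,"z": 0,"rx": 0,"ry": 0,"rz": 0},
    {"grip": 0.005,"x": 0,"y": 0,"z": 0,"rx": 0,"ry": 0,"rz": 0}
  ]
}}

```text
clock: 15.0
tool_pos: [0.5067, 0.0554, 0.1081]
eef_rot: [0.469, 0.856, 0.189, -0.104]
wrist_force: [-0.3, -0.0, -1.2]
width: 0.114
finger_force: 30.0
```

```bash
python3 -c "
from h import *
where();print(D.T@robot.get_state()['ft_torque'])"
```

```text
t 15.0 tcp deck mm [ 33.3 130.   18.4] th -57.4 z.N [1.1e-03 2.0e-04 1.0e+00] F deck [-0.51  0.34 -1.05] w 10.0 ff 29.999757420737296
[-0.07622554  0.2583969   0.05433946]
```

Call:
{"op": "move_arm", "data": {
  "increments": [
    {"grip": 0.005,"x": 0,"y": 0,"z": 0.0005,"rx": 0,"ry": 0,"rz": 0},
    {"grip": 0.005,"x": 0,"y": 0,"z": 0.0005,"rx": 0,"ry": 0,"rz": 0},
    {"grip": 0.005,"x": 0,"y": 0,"z": 0.0003,"rx": 0,"ry": 0,"rz": 0},
    {"grip": 0.005,"x": 0,"y": 0,"z": 0,"rx": 0,"ry": 0,"rz": 0}
  ]
}}

```text
clock: 15.4
tool_pos: [0.5067, 0.0559, 0.107]
eef_rot: [0.469, 0.856, 0.189, -0.104]
wrist_force: [0.2, -0.0, -1.0]
width: 0.114
finger_force: 30.0
```

```bash
python3 -c "
from h import *
where();print(D.T@robot.get_state()['ft_torque'])"
```

```text
t 15.4 tcp deck mm [ 33.3 130.   17.1] th -57.4 z.N [1.1e-03 3.0e-04 1.0e+00] F deck [-0.45 -0.21 -0.92] w 10.0 ff 29.999829966109246
[-0.1252737   0.26387215  0.06787869]
```

Call:
{"op": "move_arm", "data": {
  "increments": [
    {"grip": 0.005,"x": 0,"y": 0,"z": 0.0004,"rx": 0,"ry": 0,"rz": 0},
    {"grip": 0.005,"x": 0,"y": 0,"z": 0.0004,"rx": 0,"ry": 0,"rz": 0},
    {"grip": 0.005,"x": 0,"y": 0,"z": 0,"rx": 0,"ry": 0,"rz": 0}
  ]
}}

```text
clock: 15.7
tool_pos: [0.5067, 0.0563, 0.1062]
eef_rot: [0.469, 0.856, 0.189, -0.104]
wrist_force: [-0.6, -1.4, -1.6]
width: 0.11
finger_force: 30.0
```

Call:
{"op": "move_arm", "data": {
  "increments": [
    {"grip": 0.005,"x": 0,"y": 0,"z": 0.0004,"rx": 0,"ry": 0,"rz": 0},
    {"grip": 0.005,"x": 0,"y": 0,"z": 0,"rx": 0,"ry": 0,"rz": 0},
    {"grip": 0.005,"x": 0,"y": 0,"z": 0,"rx": 0,"ry": 0,"rz": 0}
  ]
}}

```text
clock: 16.0
tool_pos: [0.5067, 0.0564, 0.1059]
eef_rot: [0.469, 0.856, 0.189, -0.104]
wrist_force: [-0.5, 0.2, -1.0]
width: 0.112
finger_force: 30.0
```

```bash
python3 -c "
from h import *
where();print(D.T@robot.get_state()['ft_torque'])"
```

```text
t 16.0 tcp deck mm [ 33.2 130.   16. ] th -57.4 z.N [1.1e-03 4.0e-04 1.0e+00] F deck [-0.19  0.46 -1.  ] w 9.8 ff 29.99998067272827
[-0.12707371  0.27747825  0.00938607]
```

Call:
{"op": "move_arm", "data": {
  "increments": [
    {"grip": 0.005,"x": 0,"y": 0,"z": 0.0005,"rx": 0,"ry": 0,"rz": 0},
    {"grip": 0.005,"x": 0,"y": 0,"z": 0,"rx": 0,"ry": 0,"rz": 0},
    {"grip": 0.005,"x": 0,"y": 0,"z": 0,"rx": 0,"ry": 0,"rz": 0}
  ]
}}

```text
clock: 16.3
tool_pos: [0.5068, 0.0564, 0.1058]
eef_rot: [0.469, 0.856, 0.19, -0.103]
wrist_force: [-2.5, -3.9, 5.7]
width: 0.112
finger_force: 30.0
```

Call:
{"op": "move_arm", "data": {
  "increments": [
    {"grip": 0.005,"x": 0,"y": 0,"z": 0.0005,"rx": 0,"ry": 0,"rz": 0},
    {"grip": 0.005,"x": 0,"y": 0,"z": 0,"rx": 0,"ry": 0,"rz": 0},
    {"grip": 0.005,"x": 0,"y": 0,"z": 0,"rx": 0,"ry": 0,"rz": 0}
  ]
}}

```text
clock: 16.6
tool_pos: [0.5068, 0.0565, 0.1058]
eef_rot: [0.469, 0.857, 0.19, -0.103]
wrist_force: [-4.0, -6.5, 11.0]
width: 0.111
finger_force: 30.0
```

```bash
python3 -c "
from h import *
where();print(D.T@robot.get_state()['ft_torque'])"
```

```text
t 16.6 tcp deck mm [ 33.3 129.9  15.8] th -57.37 z.N [1.1e-03 7.0e-04 1.0e+00] F deck [-1.22  4.02 12.7 ] w 9.7 ff 30.002006416325457
[0.61614681 0.29429102 0.04451728]
```

Contact felt, so it is seated. I'll relieve the press and open.

Call:
{"op": "move_arm", "data": {
  "increments": [
    {"grip": 0.005,"x": 0,"y": 0,"z": -0.0006,"rx": 0,"ry": 0,"rz": 0},
    {"grip": 0.012,"x": 0,"y": 0,"z": 0,"rx": 0,"ry": 0,"rz": 0},
    {"grip": 0.02,"x": 0,"y": 0,"z": 0,"rx": 0,"ry": 0,"rz": 0},
    {"grip": 0.035,"x": 0,"y": 0,"z": 0,"rx": 0,"ry": 0,"rz": 0},
    {"grip": 0.035,"x": 0,"y": 0,"z": 0,"rx": 0,"ry": 0,"rz": 0},
    {"grip": 0.035,"x": 0,"y": 0,"z": -0.01,"rx": 0,"ry": 0,"rz": 0},
    {"grip": 0.035,"x": 0,"y": 0,"z": -0.02,"rx": 0,"ry": 0,"rz": 0},
    {"grip": 0.035,"x": 0,"y": 0,"z": -0.03,"rx": 0,"ry": 0,"rz": 0},
    {"grip": 0.035,"x": 0,"y": 0,"z": -0.03,"rx": 0,"ry": 0,"rz": 0},
    {"grip": 0.0,"x": 0,"y": 0,"z": 0,"rx": 0,"ry": 0,"rz": 0}
  ]
}}

```text
clock: 17.6
tool_pos: [0.5091, 0.0169, 0.1908]
eef_rot: [0.469, 0.857, 0.19, -0.1]
wrist_force: [0.7, -0.3, -0.1]
width: 0.345
finger_force: 0.0
```

```bash
python3 -c "
from h import *
where()
i,W,K=shot('side');j,X,_=shot('top');cv2.imwrite('pics/s7.png',np.hstack([cv2.resize(i[200:300,220:320,::-1],(400,400),interpolation=2),cv2.resize(j[240:310,265:335,::-1],(400,400),interpolation=2)]))
for w in(W,X):
    A=(w-BORE)@D*1e3;q=(A[...,2]>44)&(A[...,2]<56)&(abs(A[...,0]-33)<25)&(abs(A[...,1]-130)<25)
    B=A[q];print(len(B)); 
    if len(B)>5: print(B.mean(0),cv2.minAreaRect(B[:,:2].astype('f4')),np.percentile(B[:,2],95))"
```

```text
t 17.6 tcp deck mm [ 33.3 127.6 109.6] th -57.31 z.N [0.0029 0.007  1.    ] F deck [-0.27 -0.66  0.07] w 30.3 ff 0.0
77
[ 31.19209871 128.63971735  48.75867465] ((32.302608489990234, 128.7707061767578), (35.26751708984375, 10.083355903625488), 32.4952392578125) 52.308632941905245
89
[ 33.75658236 131.33768479  49.75635758] ((32.386436462402344, 130.8369903564453), (34.49337387084961, 10.5246000289917), 32.95530319213867) 52.2682183489926
```

View pics/s7.png

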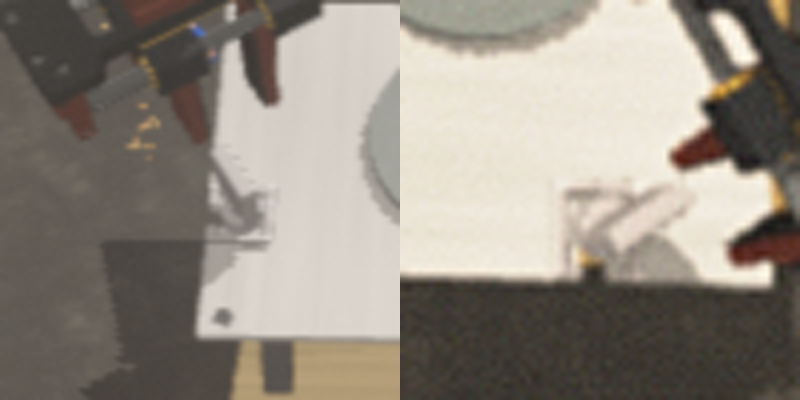

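The pin is parked upright: wing centre about (32.3, 129.8) in deck mm, top at 52, seated between the lips in both crops. Next I'll go to the post and straddle it.

```bash
python3 -c "
from h import *
where();delta(deck(131.5,0,108),toolR(-90))"
```

```text
t 17.7 tcp deck mm [ 33.3 129.7 106.3] th -57.4 z.N [0.0016 0.0022 1.    ] F deck [ 0.12  0.91 -0.52] w 22.4 ff 0.0
rot [0.0016 0.0022 0.569 ] then shift [ 0.0982  0.1297 -0.0017]
```

Call:
{"op": "move_arm", "data": {
  "increments": [
    {"grip": 0.04,"x": 0,"y": 0,"z": -0.01,"rx": 0,"ry": 0,"rz": 0.1423},
    {"grip": 0.04,"x": 0,"y": 0,"z": 0,"rx": 0,"ry": 0,"rz": 0.1423},
    {"grip": 0.04,"x": 0,"y": 0,"z": 0,"rx": 0,"ry": 0,"rz": 0.1423},
    {"grip": 0.04,"x": 0,"y": 0,"z": 0,"rx": 0.001,"ry": 0.0015,"rz": 0.1423},
    {"grip": 0.04,"x": 0.0245,"y": 0.0325,"z": 0,"rx": 0,"ry": 0,"rz": 0},
    {"grip": 0.04,"x": 0.0245,"y": 0.0325,"z": 0,"rx": 0,"ry": 0,"rz": 0},
    {"grip": 0.04,"x": 0.0245,"y": 0.0325,"z": 0,"rx": 0,"ry": 0,"rz": 0},
    {"grip": 0.04,"x": 0.0245,"y": 0.0325,"z": 0,"rx": 0,"ry": 0,"rz": 0},
    {"grip": 0.04,"x": 0,"y": 0,"z": 0,"rx": 0,"ry": 0,"rz": 0},
    {"grip": 0.04,"x": 0,"y": 0,"z": 0,"rx": 0,"ry": 0,"rz": 0}
  ]
}}

```text
clock: 18.7
tool_pos: [0.6358, 0.1041, 0.2359]
eef_rot: [0.69, 0.691, 0.152, -0.154]
wrist_force: [-0.6, 0.2, 0.1]
width: 0.453
finger_force: 0.0
```

```bash
python3 -c "
from h import *
where();delta(deck(131.5,0,18),toolR(-90))
j,W,_=shot('side');A=(W-BORE)@D*1e3;q=(A[...,2]>43)&(A[...,2]<50)&(abs(A[...,0]-130)<15)&(abs(A[...,1])<15);print(q.sum(),np.median(A[q],0) if q.any() else '')"
```

```text
t 18.7 tcp deck mm [131.4   0.9 113.6] th -89.97 z.N [-2.e-04 -4.e-03  1.e+00] F deck [0.2  0.55 0.05] w 39.8 ff 0.0
rot [-0.004  -0.0002  0.0005] then shift [0.0001 0.0009 0.0956]
36 [130.35344798  -1.43944435  45.20920189]
```

Well placed, so I'll descend around the post and close to 25 mm.

Call:
{"op": "move_arm", "data": {
  "increments": [
    {"grip": 0.04,"x": 0,"y": 0,"z": 0.02,"rx": 0,"ry": 0,"rz": 0},
    {"grip": 0.04,"x": 0,"y": 0,"z": 0.02,"rx": 0,"ry": 0,"rz": 0},
    {"grip": 0.04,"x": 0,"y": 0,"z": 0.02,"rx": 0,"ry": 0,"rz": 0},
    {"grip": 0.04,"x": 0,"y": 0,"z": 0.02,"rx": 0,"ry": 0,"rz": 0},
    {"grip": 0.04,"x": 0,"y": 0,"z": 0.015,"rx": 0,"ry": 0,"rz": 0},
    {"grip": 0.024,"x": 0,"y": 0,"z": 0,"rx": 0,"ry": 0,"rz": 0},
    {"grip": 0.024,"x": 0,"y": 0,"z": 0,"rx": 0,"ry": 0,"rz": 0},
    {"grip": 0.024,"x": 0,"y": 0,"z": 0,"rx": 0,"ry": 0,"rz": 0}
  ]
}}

```text
clock: 19.55
tool_pos: [0.6371, 0.1429, 0.1524]
eef_rot: [0.69, 0.69, 0.153, -0.153]
wrist_force: [0.2, -0.6, 0.9]
width: 0.277
finger_force: 0.0
```

```bash
python3 -c "
from h import *
where();delta(deck(131.5,0,18),toolR(-90))"
```

```text
t 19.55 tcp deck mm [131.3  -0.4  21.5] th -90.01 z.N [-3.e-04  7.e-04  1.e+00] F deck [-0.11 -0.18  1.08] w 24.3 ff 0.0
rot [ 0.0007 -0.0003 -0.0001] then shift [ 0.0002 -0.0004  0.0035]
```

Call:
{"op": "move_arm", "data": {
  "increments": [
    {"grip": 0.024,"x": -0.0002,"y": -0.00436,"z": 0.0003,"rx": 0,"ry": 0,"rz": -0.0873},
    {"grip": 0.024,"x": -0.0002,"y": -0.00436,"z": 0.0003,"rx": 0,"ry": 0,"rz": -0.0873},
    {"grip": 0.024,"x": -0.0002,"y": -0.00436,"z": 0.0003,"rx": 0,"ry": 0,"rz": -0.0873},
    {"grip": 0.024,"x": -0.0002,"y": -0.00436,"z": 0,"rx": 0,"ry": 0,"rz": -0.0873},
    {"grip": 0.024,"x": -0.0002,"y": -0.00436,"z": 0,"rx": 0,"ry": 0,"rz": -0.0873},
    {"grip": 0.024,"x": 0,"y": 0,"z": 0,"rx": 0,"ry": 0,"rz": 0}
  ]
}}

```text
clock: 20.15
tool_pos: [0.6173, 0.1392, 0.1505]
eef_rot: [0.524, 0.824, 0.184, -0.115]
wrist_force: [4.0, 1.0, 1.9]
width: 0.27
finger_force: 1.9
```

```bash
cat > arc.py <<'E'
from h import *
import sys
where(); f=np.radians(float(sys.argv[1])); delta(deck(81.5+50*np.cos(f),50*np.sin(f),20),toolR(-90+float(sys.argv[1])))
E
python3 arc.py 25
```

```text
t 20.15 tcp deck mm [127.2  19.4  21.4] th -64.88 z.N [-7.0e-04  3.9e-03  1.0e+00] F deck [ 1.7  -3.99  1.3 ] w 23.7 ff 1.9136862829327583
rot [0.0039 0.001  0.0022] then shift [ 0.0004 -0.0017  0.0014]
```

Pushing at about 4 N as expected; I'll carry on.

Call:
{"op": "move_arm", "data": {
  "increments": [
    {"grip": 0.024,"x": -0.0002,"y": -0.00436,"z": 0,"rx": 0,"ry": 0,"rz": -0.0873},
    {"grip": 0.024,"x": -0.0002,"y": -0.00436,"z": 0,"rx": 0,"ry": 0,"rz": -0.0873},
    {"grip": 0.024,"x": -0.0002,"y": -0.00436,"z": 0,"rx": 0,"ry": 0,"rz": -0.0873},
    {"grip": 0.024,"x": -0.0002,"y": -0.00436,"z": 0,"rx": 0,"ry": 0,"rz": -0.0873},
    {"grip": 0.024,"x": -0.0002,"y": -0.00436,"z": 0,"rx": 0,"ry": 0,"rz": -0.0873},
    {"grip": 0.024,"x": -0.0002,"y": -0.00436,"z": 0,"rx": 0,"ry": 0,"rz": -0.0873},
    {"grip": 0.024,"x": 0,"y": 0,"z": 0,"rx": 0,"ry": 0,"rz": 0},
    {"grip": 0.024,"x": 0,"y": 0,"z": 0,"rx": 0,"ry": 0,"rz": 0}
  ]
}}

```text
clock: 20.95
tool_pos: [0.597, 0.1245, 0.1431]
eef_rot: [0.295, 0.931, 0.207, -0.065]
wrist_force: [2.5, 2.0, 5.3]
width: 0.267
finger_force: 2.2
```

```bash
python3 arc.py 63
```

```text
t 20.95 tcp deck mm [110.7  39.7  20.9] th -35.14 z.N [-9.0e-04  1.9e-03  1.0e+00] F deck [ 4.05 -2.52  3.96] w 23.4 ff 2.247198298573494
rot [ 0.0018  0.0012 -0.1421] then shift [ 0.0014 -0.008   0.0009]
```

Call:
{"op": "move_arm", "data": {
  "increments": [
    {"grip": 0.024,"x": -0.0002,"y": -0.0044,"z": 0,"rx": 0,"ry": 0,"rz": -0.0873},
    {"grip": 0.024,"x": 0.0004,"y": -0.003,"z": 0,"rx": 0,"ry": 0,"rz": -0.05},
    {"grip": 0.024,"x": 0,"y": -0.001,"z": 0,"rx": 0,"ry": 0,"rz": 0},
    {"grip": 0.024,"x": 0,"y": 0,"z": 0,"rx": 0,"ry": 0,"rz": 0},
    {"grip": 0.024,"x": 0,"y": 0,"z": 0,"rx": 0,"ry": 0,"rz": 0}
  ]
}}

```text
clock: 21.45
tool_pos: [0.593, 0.1186, 0.1404]
eef_rot: [0.231, 0.948, 0.211, -0.05]
wrist_force: [3.7, 5.9, 4.9]
width: 0.276
finger_force: 4.1
```

```bash
python3 arc.py 65
```

```text
t 21.45 tcp deck mm [104.2  43.7  20.9] th -27.29 z.N [-0.0017  0.003   1.    ] F deck [ 7.38 -3.7   1.94] w 24.2 ff 4.0878121504647424
rot [ 0.0028  0.002  -0.0401] then shift [ 0.0008 -0.0021  0.0009]
```

Call:
{"op": "move_arm", "data": {
  "increments": [
    {"grip": 0.024,"x": 0.0004,"y": -0.001,"z": 0,"rx": 0,"ry": 0,"rz": -0.02},
    {"grip": 0.024,"x": 0,"y": -0.0005,"z": 0,"rx": 0,"ry": 0,"rz": 0},
    {"grip": 0.024,"x": 0,"y": 0,"z": 0,"rx": 0,"ry": 0,"rz": 0},
    {"grip": 0.024,"x": 0,"y": 0,"z": 0,"rx": 0,"ry": 0,"rz": 0}
  ]
}}

```text
clock: 21.85
tool_pos: [0.5932, 0.1185, 0.1404]
eef_rot: [0.221, 0.951, 0.213, -0.047]
wrist_force: [7.8, 11.0, 3.3]
width: 0.274
finger_force: 7.0
```

```bash
python3 arc.py 65
```

```text
t 21.85 tcp deck mm [104.1  43.5  21. ] th -26.15 z.N [-0.0028  0.0053  1.    ] F deck [11.41 -7.79 -1.63] w 24.1 ff 6.963661973713897
rot [ 0.0048  0.0035 -0.0201] then shift [ 0.001  -0.0021  0.001 ]
```

It no longer moves and the force has risen to 14 N, so this is the stop. I'll back off, open and lift away.

Call:
{"op": "move_arm", "data": {
  "increments": [
    {"grip": 0.024,"x": 0,"y": 0.0035,"z": 0,"rx": 0,"ry": 0,"rz": 0},
    {"grip": 0.036,"x": 0,"y": 0.002,"z": 0,"rx": 0,"ry": 0,"rz": 0},
    {"grip": 0.04,"x": 0,"y": 0,"z": 0,"rx": 0,"ry": 0,"rz": 0},
    {"grip": 0.04,"x": 0,"y": 0,"z": 0,"rx": 0,"ry": 0,"rz": 0},
    {"grip": 0.04,"x": 0,"y": 0,"z": -0.01,"rx": 0,"ry": 0,"rz": 0},
    {"grip": 0.04,"x": 0,"y": 0,"z": -0.03,"rx": 0,"ry": 0,"rz": 0},
    {"grip": 0.04,"x": 0,"y": 0,"z": -0.04,"rx": 0,"ry": 0,"rz": 0},
    {"grip": 0.04,"x": 0,"y": 0,"z": -0.04,"rx": 0,"ry": 0,"rz": 0},
    {"grip": 0.04,"x": 0,"y": 0,"z": 0,"rx": 0,"ry": 0,"rz": 0},
    {"grip": 0.04,"x": 0,"y": 0,"z": 0,"rx": 0,"ry": 0,"rz": 0}
  ]
}}

```text
clock: 22.85
tool_pos: [0.5928, 0.0699, 0.2501]
eef_rot: [0.22, 0.951, 0.211, -0.048]
wrist_force: [-0.5, 0.7, -0.9]
width: 0.453
finger_force: 0.0
```

```bash
python3 -c "
from h import *
where()
for n in('side','top'):
    j,W,_=shot(n);A=(W-BORE)@D*1e3
    for c in((106,43),(32,130)):
        q=(A[...,2]>43)&(A[...,2]<56)&(np.hypot(A[...,0]-c[0],A[...,1]-c[1])<22)
        if q.any(): 
            m=np.median(A[q],0);print(n,q.sum(),m,np.degrees(np.arctan2(m[1],m[0]-81.5)))
    if n=='side':cv2.imwrite('pics/s8.png',cv2.resize(j[180:300,260:400,::-1],(700,600),interpolation=2))"
```

```text
t 22.85 tcp deck mm [106.5  43.9 140.9] th -26.0 z.N [2.0e-04 1.5e-03 1.0e+00] F deck [ 0.25  0.46 -1.06] w 39.8 ff 0.0
side 32 [106.84393805  42.03278416  44.7919949 ] 58.91185315589666
side 81 [ 31.19666422 128.94448791  48.28908618] 111.31156302997522
top 51 [108.12601504  44.27647102  46.47255166] 58.97906149461756
top 92 [ 34.22949707 131.53079689  50.07512258] 109.76779472114362
```

View pics/s8.png

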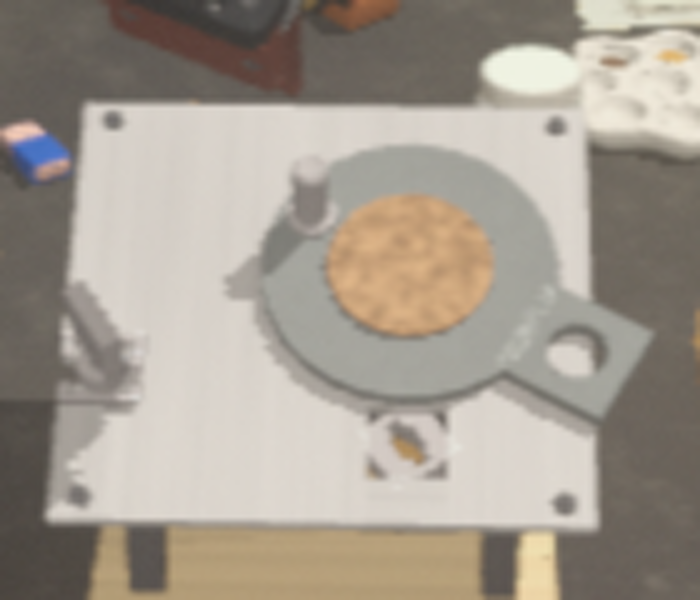

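The table is at about 59–60° (post at (310,190), lug swung to (575,350)). The pin is seated in the notch at (100,360) and the gripper is clear, so I'll hand in.

```bash
python3 -c "
from h import *
print(robot.hand_in())"
```

```text
the job is handed in; nothing more can be done
None
```

The job is handed in with no verdict returned: the pin came free at about 55° of twist and now stands seated in the near-edge notch, and the turntable is against its stop at about 59° (1.03 rad) with the gripper clear of everything; I did not re-measure the jar, spool, carton and wax block, but nothing I did came near them.

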